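Take the slicing insert out of the box slicer

TASK

We are done slicing: pinch the two tabs of the slicer's locking slide together, draw the slide back to its open notch with the tabs held squeezed, and let go so that it latches there. Then push the ribbed end of the flush slicing insert down into the finger well until the insert stays tipped with its other end standing up, grip it by that raised end, lift it out and lay it flat, blade side up, lengthways and centred, on the two ribs of the free lane of the draining rack. Set it down rather than drop it, let go, and leave the grater insert, jar, funnel and crock where they are.

Things in the scene. Friction and masses are not known exactly. Their poses are not given: they have to be found in the camera images.
- slicer: Box slicer, fixed: white deck 275 long (x), 120 wide (y), top 70 mm above the counter, over a grey catch box. Origin on the counter under the deck's centre, z up. The locking slide runs on the deck's +x part; beside it stands a notched rib 7 mm high from y = 27 to 33 mm. The pocket for the insert lies at the -x part
- pocket (a point): Centre of the insert's pocket at deck height, axes as the slicer's; pocket 143 x 65 mm. Ledges under its +x half hold the insert; their ends at x = -3 mm are the line it rocks on. From x = -71.5 to -3 mm is the finger well. Pressed (under 1 N) 18 mm from its end, the insert meets a stop 28 mm down; eased 3 mm to -x it leans on the end wall, staying tipped 31 to 34 degrees; else it may fall back
- insert_mid (a point): Slicing insert: loose plate 140 (x) x 62 (y) x 10 mm (z), 0.16 kg, grey rim, steel face with one oblique blade. This is its centre, half-way through its thickness. At the start it lies flush in the pocket, axes along the slicer's. Black-ribbed press pad at its -x end, 4 to 32 mm from the end. Tipped, its +x end stands about 26 mm clear above the deck
- lock_grip (a point): Point between the two pinch tabs of the grey locking slide, 28 mm above the deck; axes as the slicer's. Tabs 36 long (x), 6 thick, reaching 40 mm above the deck. Outer faces: fixed tab y = -20 mm; spring lever tab y = +20 mm, moving to +13 mm when squeezed. A tongue of the slide reaches 13 mm over the insert's +x end when locked and stops it from tipping
- lock_slide (a joint): Locking slide along the slicer's +x, in m: 0 in the locked notch (start), 0.040 in the open notch, which is also its end stop; 1.5 mm of play in a notch, friction 1.5 N. Moves only with the lever squeezed 5 mm or more
- lock_lever (a joint): Spring lever tab, in m: 0 released with its tooth in a notch, 0.007 fully squeezed (stop); spring 4.5 N at rest, 11 N fully squeezed. Between notches it cannot spring back below about 0.004
- rack: Steel draining rack, fixed, 170 (x) x 216 (y) mm, rim 14 mm high; origin on the counter under its centre. Two lanes along x, centred at y = +54 mm (free) and -54 mm (taken by the grater insert), each with two ribs 150 long, 6 wide, 18 mm either side of its centre line, tops 24 mm above the counter. An insert lies across both ribs, its sides overhanging, either way round
- grater_mid (a point): Grater insert, loose, same size as the slicing insert but with rows of round dimples; its centre. Lies in the taken lane of the rack; leave it
- jar: Squat clear glass jar, open, 90 mm diameter, 102 mm high, 0.4 kg; origin under its centre. Stands beside the slicer; leave it
- funnel: Yellow plastic funnel standing mouth down, 100 mm diameter, 110 mm high; origin under its centre. Stands beside the slicer; leave it
- crock: Small white ceramic crock with closed hinged steel lid, 78 mm diameter, 110 mm high, 0.55 kg; origin under its centre. Stands between slicer and rack; leave it
Mind the look-alikes: they are no part of the job. What is shaped like the part that bears insert_mid but brown or purple is not meant.

How it is judged:
On the way, in this order (a step that is already met when the one before it is completed fails the run):
1. the locking slide is latched in the open notch, its tabs let go (value of joint lock_slide above 0.037 m and value of joint lock_lever below 0.0015 m and contact force between the fingers and slicer below 0.3 N), for 0.2 s.
2. the insert stands tipped in its pocket by itself, its ribbed end down in the well (angle between insert_mid's own z axis and vertical above 0.4 rad and contact force between the fingers and insert below 0.1 N and z of insert_mid in the frame of slicer below 0.085 m and x of insert_mid in the frame of slicer between -0.065 and -0.02 m and y of insert_mid in the frame of slicer between -0.01 and 0.01 m), for 0.2 s.
At the end, for the whole second after the job is handed in: The slicing insert lies released, still and flat (0.06 rad) on both ribs of the rack's free lane, centred within 30 mm along and 12 mm across the lane, long side within 0.2 rad of it; the locking slide is latched in the open notch (slide past 37 mm, lever sprung back below 1.5 mm) (x of insert_mid in the frame of rack between -0.03 and 0.03 m and y of insert_mid in the frame of rack between 0.042 and 0.066 m and z of insert_mid in the frame of rack between 0.024 and 0.034 m and angle between the x axis of insert_mid and the x axis of rack, either way round below 0.2 rad and angle between insert_mid's own z axis and vertical below 0.06 rad and linear speed of insert below 0.02 m/s and contact force between the fingers and insert below 0.1 N and value of joint lock_slide above 0.037 m and value of joint lock_lever below 0.0015 m); the robot touches nothing.
It fails at once if the grater insert is shifted more than 12 mm (distance of grater_mid from where it was at the start of the episode above 0.012 m).
It fails at once if the jar, funnel or crock is shifted more than 20 mm or knocked over (distance of any of jar, funnel, crock from where it was at the start of the episode above 0.02 m or angle between any of jar, funnel, crock's own z axis and vertical above 0.5 rad).
It fails at once if the insert is dropped: let go over the rack with its centre more than about 25 mm above where it is to lie (horizontal distance between insert_mid and rack below 0.15 m and height (world z) of insert_mid above 0.055 m and contact force between the fingers and insert below 0.05 N).
It also fails if it takes over 69 s, if anything falls off the work surface, if the arm or the gripper's body presses on something with over 40 N, if the wrist force passes 120 N, or if a joint passes its speed limit or range.

ROBOT

A 6-joint arm with a two-finger parallel gripper is mounted at the origin on the work surface. World frame = base frame: x ahead of the robot, y to its left, z up, the work surface at z = 0. Lengths are in m, angles in rad, forces in N, time in s.
With the tool pointing down it reaches from about 0.3 to 1 m from the base axis. Payload 5.1 kg.
Tool frame: the origin (TCP) lies on the centre line of the jaws, within the pads' length; the fingertips stand 17 mm ahead of it and the grasp point (between the pads) lies 2 mm behind it; y points along the fingers, x is the direction in which the jaws open and shut, and the axes are right-handed (so a half turn about y gives the same grasp; the last joint's range is limited). The gripper opens to 95 mm and grips with 3 to 60 N. Pads are 20 mm wide; open, the fingers measure 119 mm over their backs; the gripper's body (75 mm by 180 mm) begins 59 mm behind the grasp point.
Start: joints at [-1.386, 0.124, 1.65, -0, 1.367, -0.083], TCP at [0.172, -0.627, 0.232] pointing down, gripper open.
Joint ranges: [-2.61, 2.61], [-1.02, 2.33], [0.03, 2.71], [-1.35, 4.49], [0.32, 2.68], [-2.91, 2.91]. Speed limits (rad/s): [2.57, 2.57, 3.14, 3.14, 3.14, 3.14].

INTERFACE

Orientations are given as [roll, pitch, yaw] about the fixed x, y, z axes, in that order (R = Rz(yaw) Ry(pitch) Rx(roll)).
In Python, from bench import sensors, vision, bot gives the robot as it stands.
- The arm moves only by the tool servo_tool, never from a script. Its argument "commands" is a list of rows, each a list of 6 numbers: the shift along the tool's x, y, z in mm, then the turn, a rotation vector about the tool's x, y, z in degrees. A call has 1 to 20 rows; each row is the pose to reach, as a shift and turn from the pose commanded when the call began, along the tool's axes at that moment; what a row does not reach only later rows make up. A row lasts 1/10 s, in which the tool goes at most 50 mm and 8.59 degrees, less where a joint would pass 70% of its speed; a pose out of reach is approached as far as the arm can. A call with a gripper value outside its range is refused whole. "gripper" is the finger opening in mm, from 0 to 95.1, set as the call begins (left out, the last holds). The fingers move at their own pace and stop on an object; "grip_force" is the grip in N (left out, the last holds). Time passes only in rows, so rows that repeat a pose let the fingers close. It gives the time, the measured TCP pose, the force and the opening at its end, in the units of the state.
- sensors.get_state(): the state, without advancing time (a new reading comes with each control period).
- vision.camera(name): name is "side" or "top"; returns (picture, depth): 480x640x3 uint8, red, green, blue; 480x640 float32, m along the optical axis (not along the pixel's ray), 0 where there is no reading.
- vision.get_calibration(name): a dict with "fx", "fy", "cx", "cy" (pixels), "cam_to_world" (4x4, takes a point from camera to world coordinates). Camera axes: x right, y down, z forward; pixel columns grow to the right and rows downward; lengths in m; the calibration is good to about 2 mm. A picture is of the moment at which its call begins. get_calibration takes no time and is no camera call.
- bot.hand_in(): hands the job in, once; it reports no verdict.
The state is a dict: "time": time; "joint_positions": joint angles; "qd": joint speeds; "effort": joint torques, N m; "tool_pos": TCP position; "tcp_rot": TCP orientation; "contact_force": force on the tool from outside, world axes, zero at the start; "torque": the same for the moment, N m; "width": opening from 0.0 (shut) to 1.0 (fully open).
Only numpy, scipy, OpenCV 4.12 (cv2) and the standard library are available. Lean on these libraries where they do the work, as an engineer would, in place of code of your own. Each camera call takes 0.05 s, during which the arm holds its last target.

## Working session

There is one attempt and no reset: what is moved stays moved. The work goes in short steps, Python scripts to look and compute and a tool call to move; the robot and the scene stay as the last step left them, time stands still between calls to the robot, and variables do not carry over. Pictures are saved under pics/ and viewed, and the job is handed in when it is done.

Besides the shell and the picture viewer there is one more tool, called after "Request:" by a JSON object that holds its "api" and its "payload". servo_tool: Moves the arm, as the interface text tells. Its arguments: {"type":"object","properties":{"commands":{"type":"array"},"gripper":{"type":"number"},"grip_force":{"type":"number"}},"required":["commands"]}

```bash
mkdir -p pics; ls; python3 - <<'E'
from bench import sensors,vision
import cv2,numpy as np
print(sensors.get_state())
for n in("top","side"):
    p,d=vision.camera(n); cv2.imwrite(f"pics/{n}0.png",p[:,:,::-1]); np.savez(f"{n}0.npz",p=p,d=d)
    print(vision.get_calibration(n))
E
```

```text
pics
{'time': 0.0, 'joint_positions': array([-1.38560443e+00,  1.24529939e-01,  1.65163048e+00,  2.82931010e-05,
        1.36749909e+00, -8.25856305e-02]), 'qd': array([-7.17596258e-05,  4.28219739e-04,  1.47010223e-04,  3.50431390e-04,
        4.15839069e-04, -7.62963677e-04]), 'effort': array([ 2.64790215e-03, -4.17592871e+01, -3.59932959e+01,  7.76284374e-02,
        4.90914762e-02, -1.46135044e-04]), 'tool_pos': array([ 0.17186207, -0.62625611,  0.23039667]), 'tcp_rot': array([-1.57059822,  0.00205752, -1.30302433]), 'contact_force': array([-0.08418655,  0.26540349,  0.24034658]), 'torque': array([ 0.02341903, -0.03506476, -0.02679934]), 'width': 0.9990618967939219}
{'fx': 521.6261934753935, 'fy': 521.6261934753935, 'cx': 320.3786783283662, 'cy': 245.39131039802413, 'cam_to_world': array([[ 0.02789288, -0.98213689,  0.18608898,  0.29249674],
       [-0.99957122, -0.02906338, -0.00356442,  0.05794165],
       [ 0.00890912, -0.18590977, -0.98252643,  1.21622583],
       [ 0.        ,  0.        ,  0.        ,  1.        ]])}
{'fx': 484.20606278808344, 'fy': 484.20606278808344, 'cx': 313.099814857494, 'cy': 243.70924489429896, 'cam_to_world': array([[-0.80823126, -0.35033312,  0.47331695, -0.12254094],
       [-0.58864319,  0.50272855, -0.63305861,  0.90548444],
       [-0.01616855, -0.79027256, -0.61254213,  0.89677528],
       [ 0.        ,  0.        ,  0.        ,  1.        ]])}
```

View pics/top0.png

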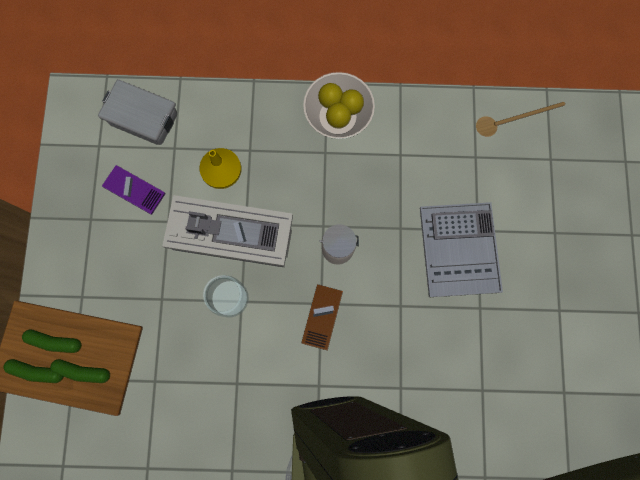

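View pics/side0.png

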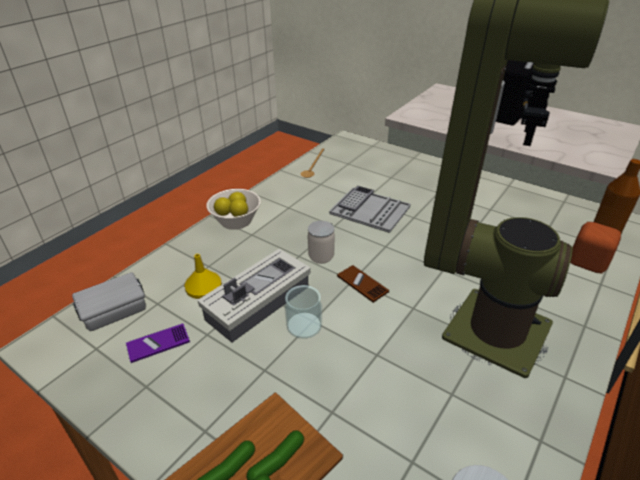

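```bash
python3 - <<'E'
import cv2,numpy as np
p=np.load("top0.npz")["p"][:,:,::-1]
a=cv2.resize(p[185:280,150:310],None,fx=5,fy=5,interpolation=cv2.INTER_CUBIC)
cv2.imwrite("pics/ctop.png",a)
a=cv2.resize(p[190:310,410:510],None,fx=5,fy=5,interpolation=cv2.INTER_CUBIC)
cv2.imwrite("pics/crack.png",a)
p=np.load("side0.npz")["p"][:,:,::-1]
a=cv2.resize(p[240:350,190:330],None,fx=5,fy=5,interpolation=cv2.INTER_CUBIC)
cv2.imwrite("pics/cside.png",a)
E
```

```text
(no output)
```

View pics/ctop.png

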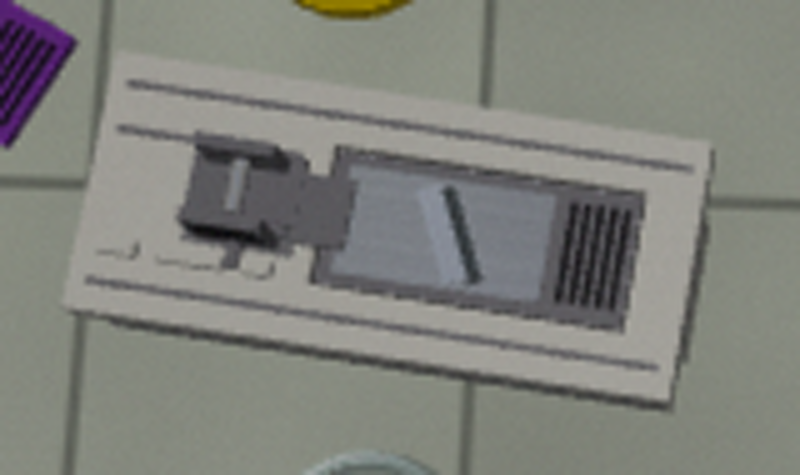

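View pics/crack.png

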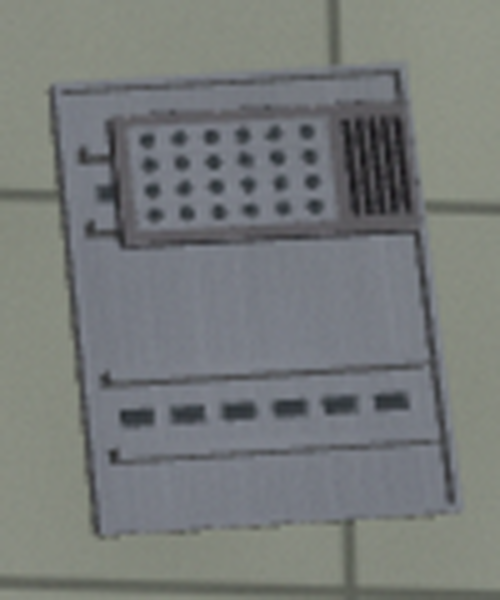

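View pics/cside.png

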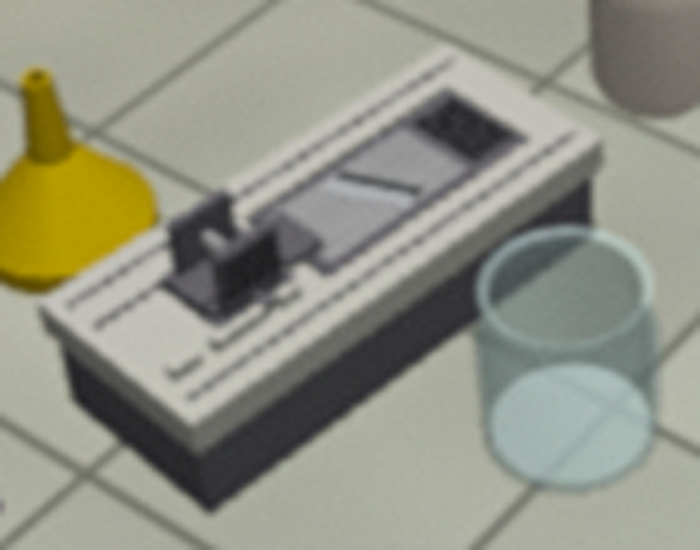

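```bash
cat > h.py <<'E'
import cv2,numpy as np
from bench import vision,sensors
from scipy.spatial.transform import Rotation as R
CAL={n:vision.get_calibration(n) for n in("top","side")}
def cloud(n,d):
    c=CAL[n];v,u=np.mgrid[:480,:640]
    P=np.stack([(u-c["cx"])/c["fx"]*d,(v-c["cy"])/c["fy"]*d,d],-1)
    T=c["cam_to_world"];return P@T[:3,:3].T+T[:3,3]
def ray(n,uv,z):
    c=CAL[n];T=c["cam_to_world"];uv=np.atleast_2d(uv).astype(float)
    r=np.stack([(uv[:,0]-c["cx"])/c["fx"],(uv[:,1]-c["cy"])/c["fy"],np.ones(len(uv))],-1)@T[:3,:3].T
    return T[:3,3]+r*((z-T[2,3])/r[:,2])[:,None]
def rays(n,uv):
    c=CAL[n];T=c["cam_to_world"]
    r=T[:3,:3]@np.array([(uv[0]-c["cx"])/c["fx"],(uv[1]-c["cy"])/c["fy"],1.]);return T[:3,3],r/np.linalg.norm(r)
def tri(a,b):
    o1,d1=rays("top",a);o2,d2=rays("side",b)
    A=np.stack([d1,-d2],1);s=np.linalg.lstsq(A,o2-o1,rcond=None)[0]
    p,q=o1+s[0]*d1,o2+s[1]*d2;return (p+q)/2,np.linalg.norm(p-q)
def shot(n,tag,box=None,k=5):
    p,d=vision.camera(n);np.savez(f"{n}{tag}.npz",p=p,d=d)
    i=p[:,:,::-1]
    if box: u0,v0,u1,v1=box;i=cv2.resize(i[v0:v1,u0:u1],None,fx=k,fy=k,interpolation=cv2.INTER_CUBIC)
    cv2.imwrite(f"pics/{n}{tag}.png",i);return p,d
E
python3 - <<'E'
from h import *
np.set_printoptions(precision=4,suppress=True)
for n,reg in (("top",(150,185,310,280)),("side",(190,240,320,350))):
    f=np.load(n+"0.npz");p=f["p"];d=f["d"];P=cloud(n,d)
    u0,v0,u1,v1=reg
    m=np.zeros((480,640),bool);m[v0:v1,u0:u1]=1
    hsv=cv2.cvtColor(p,cv2.COLOR_RGB2HSV)
    h=m&(d>0)&(P[...,2]>.055)&(P[...,2]<.085)
    h=cv2.morphologyEx(h.astype(np.uint8),cv2.MORPH_OPEN,np.ones((3,3)))
    k,l,s,c=cv2.connectedComponentsWithStats(h);j=1+s[1:,4].argmax();h=l==j
    print(n,s[j],"median z",np.median(P[h][:,2]), "counter z", np.median(P[m&(P[...,2]<.02)&(d>0)][:,2]))
    q=P[h][:,:2].astype(np.float32);r=cv2.minAreaRect((q*1000).astype(np.float32));print(r,cv2.boxPoints(r))
f=np.load("top0.npz");p=f["p"];P=cloud("top",f["d"])
c=np.array([[118,52],[712,143],[672,408],[64,310]])/5+[150,185]-.4
w=ray("top",c,.07);print(w,w.mean(0));print(np.linalg.norm(np.diff(np.vstack([w,w[:1]]),axis=0),axis=1))
# side corners: far-left? crop coords top-face corners
c2=np.array([[450,45],[600,150],[195,440],[45,308]])/5+[190,240]-.4
w2=ray("side",c2,.07);print(w2,w2.mean(0))
# rack
c=np.array([[52,87],[405,66],[455,512],[98,535]])/5+[410,190]-.4
w=ray("top",c,.014);print("rack",w,w.mean(0));print(np.linalg.norm(np.diff(np.vstack([w,w[:1]]),axis=0),axis=1))
E
```

```text
top [ 163  196  130   70 6281] median z 0.06957722160198099 counter z -0.0005893111000958573
((540.3014526367188, 263.7534484863281), (276.444091796875, 121.90772247314453), 82.80801391601562) [[462.5225 134.25  ]
 [583.4711 118.9878]
 [618.0804 393.2569]
 [497.1318 408.5191]]
side [ 198  249  113   80 3650] median z 0.06945076047179205 counter z -0.00032252845344493686
((539.907958984375, 263.09967041015625), (280.1653747558594, 126.36000061035156), 82.83960723876953) [[459.7598 131.9847]
 [585.1343 116.2343]
 [620.0562 394.2147]
 [494.6816 409.9651]]
[[0.6162 0.3913 0.07  ]
 [0.5818 0.12   0.07  ]
 [0.4602 0.1331 0.07  ]
 [0.4964 0.4058 0.07  ]] [0.5387 0.2626 0.07  ]
[0.2735 0.1222 0.275  0.1206]
[[0.5792 0.1216 0.07  ]
 [0.4589 0.1453 0.07  ]
 [0.4906 0.4147 0.07  ]
 [0.6104 0.3945 0.07  ]] [0.5348 0.269  0.07  ]
rack [[ 0.6203 -0.1811  0.014 ]
 [ 0.6358 -0.3502  0.014 ]
 [ 0.4228 -0.3663  0.014 ]
 [ 0.4074 -0.2008  0.014 ]] [ 0.5216 -0.2746  0.014 ]
[0.1697 0.2136 0.1663 0.2138]
```

```bash
cat >> h.py <<'E'
SY=np.deg2rad(82.8);SC=np.array([.540,.2632]);SX=np.array([np.cos(SY),np.sin(SY)]);SYV=np.array([-SX[1],SX[0]])
def tosl(P): q=P[...,:2]-SC; return np.stack([q@SX,q@SYV,P[...,2]],-1)
def frsl(x,y): return SC+x*SX+y*SYV
E
python3 - <<'E'
from h import *
np.set_printoptions(precision=4,suppress=True)
for n in("top","side"):
    f=np.load(n+"0.npz");P=cloud(n,f["d"]);L=tosl(P);p=f["p"].astype(int)
    ok=(f["d"]>0)&(abs(L[...,0])<.137)&(abs(L[...,1])<.059)
    t=ok&(L[...,2]>.095)&(L[...,2]<.125)
    q=L[t];print(n,len(q),"slide hi",np.percentile(q,[2,50,98],axis=0).tolist())
    for s in(-1,1):
        qq=q[q[:,1]*s>.008]; 
        if len(qq): print(s,len(qq),np.percentile(qq,[3,50,97],axis=0).tolist())
    # insert dark area on deck height
    g=p.sum(-1)
    zz=ok&(abs(L[...,2]-.068)<.008)&(L[...,0]<.03)
# insert corners, crop coords in top (rim outer)
c=np.array([[338,147],[643,192],[622,328],[312,281]])/5+[150,185]-.4
w=tosl(ray("top",c,.07));print("pocket corners",w,w.mean(0))
c=np.array([[564,198],[632,208],[612,313],[552,303]])/5+[150,185]-.4
print("pad",tosl(ray("top",c,.07)))
# slide baseplate/tabs
c=np.array([[195,135],[280,150],[180,220],[265,240]])/5+[150,185]-.4
print("tabs tops@.11",tosl(ray("top",c,.11)))
c=np.array([[350,180],[345,250]])/5+[150,185]-.4
print("tongue end@.072",tosl(ray("top",c,.072)))
c=np.array([[450,90],[527,138],[325,270],[250,215]])/5+[190,240]-.4
w=tosl(ray("side",c,.07));print("side pocket",w,w.mean(0))
for nm,c,box in(("funnel",None,(195,140,245,190)),("jar",None,(200,270,250,318)),("crock",None,(318,222,360,265))):
    f=np.load("top0.npz");L=cloud("top",f["d"]);u0,v0,u1,v1=box;q=L[v0:v1,u0:u1].reshape(-1,3);q=q[q[:,2]>.08]
    if len(q):print(nm,np.percentile(tosl(q),[2,50,98],axis=0).tolist())
E
```

```text
top 155 slide hi [[0.04711450330776837, -0.019935437696264803, 0.0956421883301692], [0.06452449219447091, 0.0038823406930698127, 0.10758804381573839], [0.08261703130840681, 0.02058327567468042, 0.1129841428935233]]
-1 72 [[0.04777138538331815, -0.020007065051469878, 0.09589048601910495], [0.06436295401052833, -0.015498826444974361, 0.10769803173073822], [0.08261002897719708, -0.013360774912626756, 0.11283196386127528]]
1 73 [[0.04716360944462641, 0.014153216687524279, 0.09615134810459866], [0.06461787683475, 0.018246544067333694, 0.10770042176779282], [0.08181452126964672, 0.020912105946548274, 0.11276123836270432]]
side 183 slide hi [[0.04890360737288655, -0.02014482928970831, 0.09535570873367923], [0.0671907819683025, -0.004299481949935829, 0.10477725402639315], [0.08433098124608353, 0.021719997009355462, 0.11232892469559101]]
-1 90 [[0.049478165974001766, -0.020464044109281595, 0.09527564593408767], [0.0673069274677511, -0.014951147516657475, 0.10489175509716764], [0.08391136284245906, -0.011905448283190179, 0.1123191583967383]]
1 88 [[0.0491412091679928, 0.013426651959707141, 0.0
[... 669 characters left out ...]
  ]
 [ 0.0296  0.0274  0.07  ]
 [ 0.0286 -0.0312  0.07  ]] [-0.0397 -0.0003  0.07  ]
funnel [[-0.23466020741390323, -0.16581603758265723, 0.08101863010165704], [0.05517740432177796, -0.15418844335175252, 0.09948857924628918], [0.06597218101811518, 0.21982592832438935, 1.2162258292580437]]
jar [[-0.062021785883738995, 0.1071458170017248, 0.08078915006480321], [-0.015599447878531184, 0.14791684734026614, 0.09974618722369821], [0.01838834544213573, 0.1871308621746396, 0.10526929392563403]]
crock [[-0.28870152315881853, -0.038370914995282904, 0.08319103963884175], [-0.2511298797175704, -0.0030490374544885914, 0.10563991041071452], [-0.21619901429161698, 0.02971265523131505, 0.11214374284009711]]
```

```bash
cat >> h.py <<'E'
def go(pos,Rt,verbose=1):
    s=sensors.get_state();R0=R.from_euler("xyz",s["tcp_rot"]);sh=R0.inv().apply(np.array(pos)-s["tool_pos"])*1000
    rv=np.rad2deg((R0.inv()*Rt).as_rotvec())
    print("t",round(s["time"],2),"shift",sh.round(1),"rot",rv.round(2),"F",s["contact_force"].round(1),"w",round(s["width"]*95.1,1))
def down(yawdeg): return R.from_euler("xyz",[-90,0,yawdeg],degrees=True)
E
python3 - <<'E'
from h import *
go([*frsl(.065,-.0035),.20],down(-7.2)); go([*frsl(.065,-.0035),.098],down(-7.2));print(frsl(.065,-.0035))
E
```

```text
t 0.1 shift [-819.    32.1  618.5] rot [ -0.07 -67.46  -0.09] F [0.2 0.2 0.6] w 95.2
t 0.1 shift [-818.9  134.1  618.5] rot [ -0.07 -67.46  -0.09] F [0.2 0.2 0.6] w 95.2
[0.55161906 0.32724879]
```

Request:
{"api": "servo_tool", "payload": {"commands": [[-819, 32, 618, 0, -67.5, 0], [-819, 32, 618, 0, -67.5, 0], [-819, 32, 618, 0, -67.5, 0], [-819, 32, 618, 0, -67.5, 0], [-819, 32, 618, 0, -67.5, 0], [-819, 32, 618, 0, -67.5, 0], [-819, 32, 618, 0, -67.5, 0], [-819, 32, 618, 0, -67.5, 0], [-819, 32, 618, 0, -67.5, 0], [-819, 32, 618, 0, -67.5, 0], [-819, 32, 618, 0, -67.5, 0], [-819, 32, 618, 0, -67.5, 0], [-819, 32, 618, 0, -67.5, 0], [-819, 32, 618, 0, -67.5, 0], [-819, 32, 618, 0, -67.5, 0], [-819, 32, 618, 0, -67.5, 0], [-819, 32, 618, 0, -67.5, 0], [-819, 32, 618, 0, -67.5, 0], [-819, 32, 618, 0, -67.5, 0], [-819, 32, 618, 0, -67.5, 0]], "gripper": 62, "grip_force": 25}}

```text
time: 2.1
tool_pos: [0.5415, 0.304, 0.1997]
tcp_rot: [-1.571, 0.001, -0.124]
contact_force: [1.0, -0.7, -0.5]
width: 0.651
```

```bash
python3 - <<'E'
from h import *
go([*frsl(.065,-.0035),.20],down(-7.2))
E
```

```text
t 2.1 shift [ 7.1 -0.3 24.4] rot [ 0.04  0.07 -0.04] F [ 1.  -0.7 -0.5] w 61.9
```

Request:
{"api": "servo_tool", "payload": {"commands": [[7, 0, 24, 0, 0, 0], [7, 0, 24, 0, 0, 0], [7, 0, 24, 0, 0, 0], [7, 0, 24, 0, 0, 0]]}}

```text
time: 2.5
tool_pos: [0.5509, 0.3238, 0.2001]
tcp_rot: [-1.572, 0.001, -0.126]
contact_force: [0.7, 0.4, 0.6]
width: 0.651
```

```bash
python3 - <<'E'
from h import *
go([*frsl(.065,-.0035),.098],down(-7.2))
shot("side","1",(190,170,330,340),4)
shot("top","1",(150,185,310,280),5)
E
```

```text
t 2.5 shift [  0.3 102.1   3.5] rot [ 0.04  0.   -0.04] F [0.7 0.4 0.6] w 61.9
```

View pics/side1.png

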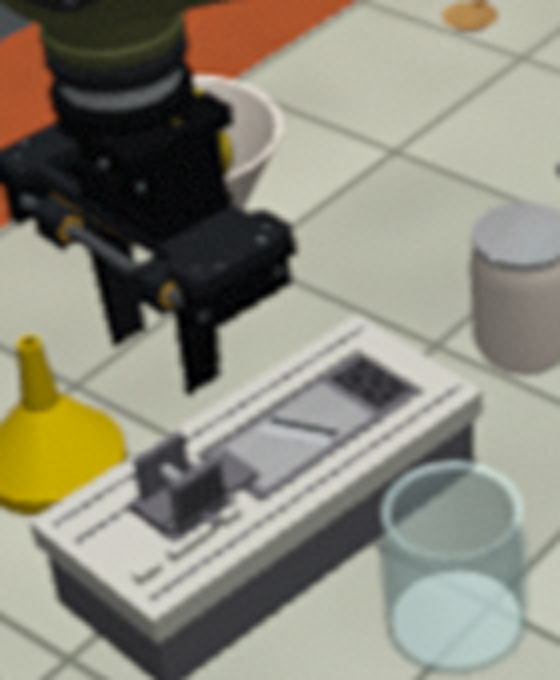

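Insert candidates in the top view are: grey flush plate (248,232), purple (134,190), brown (322,317) and grater in rack (460,225). I choose the grey plate with the oblique blade, which the crop confirms. The open fingers hang above the two tabs (side crop ~(180,480)). Next I go down over the tabs.

Request:
{"api": "servo_tool", "payload": {"commands": [[0, 30, 3.5, 0, 0, 0], [0, 60, 3.5, 0, 0, 0], [0, 80, 3.5, 0, 0, 0], [0, 95, 3.5, 0, 0, 0], [0, 102, 3.5, 0, 0, 0], [0, 102, 3.5, 0, 0, 0], [0, 102, 3.5, 0, 0, 0]]}}

```text
time: 3.3
tool_pos: [0.5525, 0.3285, 0.0998]
tcp_rot: [-1.57, -0.002, -0.125]
contact_force: [-0.2, 0.4, 0.5]
width: 0.655
```

```bash
python3 - <<'E'
from h import *
go([*frsl(.065,-.0035),.098],down(-7.2))
shot("side","2",(190,170,330,340),4)
E
```

```text
t 3.3 shift [-0.8  1.8 -1.3] rot [-0.06  0.03  0.09] F [-0.2  0.4  0.5] w 62.3
```

View pics/side2.png

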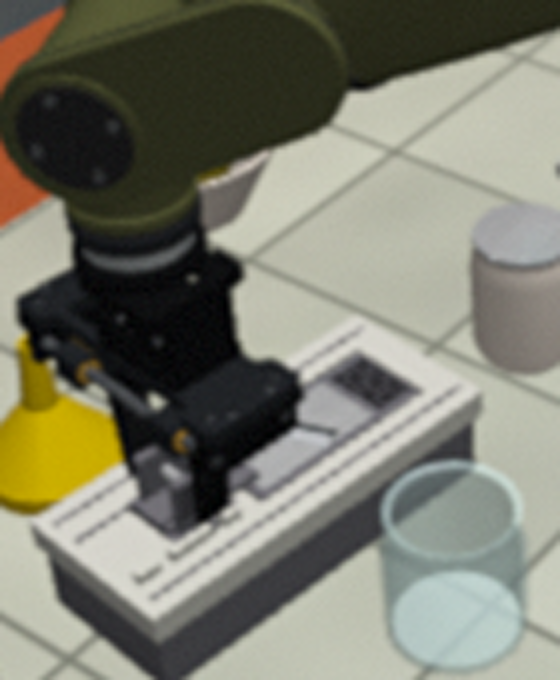

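Request:
{"api": "servo_tool", "payload": {"commands": [[0, 1, -1, 0, 0, 0], [0, 1, -1, 0, 0, 0], [0, 1, -1, 0, 0, 0], [0, 1, -1, 0, 0, 0], [0, 1, -1, 0, 0, 0], [0, 1, -1, 0, 0, 0], [0, 1, -1, 0, 0, 0], [0, 1, -1, 0, 0, 0], [0, 1, -1, 0, 0, 0], [0, 1, -1, 0, 0, 0]], "gripper": 28, "grip_force": 25}}

```text
time: 4.35
tool_pos: [0.5528, 0.3273, 0.0979]
tcp_rot: [-1.57, -0.003, -0.125]
contact_force: [5.1, -0.9, -0.8]
width: 0.342
```

Request:
{"api": "servo_tool", "payload": {"commands": [[0, 0, 4, 0, 0, 0], [0, 0, 9, 0, 0, 0], [0, 0, 14, 0, 0, 0], [0, 0, 19, 0, 0, 0], [0, 0, 24, 0, 0, 0], [0, 0, 29, 0, 0, 0], [0, 0, 34, 0, 0, 0], [0, 0, 38, 0, 0, 0], [0, 0, 40.5, 0, 0, 0], [0, 0, 41, 0, 0, 0], [0, 0, 41, 0, 0, 0], [0, 0, 41, 0, 0, 0]]}}

```text
time: 5.55
tool_pos: [0.5578, 0.3662, 0.0978]
tcp_rot: [-1.574, -0.002, -0.125]
contact_force: [3.8, -6.1, 0.7]
width: 0.341
```

```bash
python3 - <<'E'
from h import *
s=sensors.get_state();print(tosl(s["tool_pos"]),s["contact_force"],s["width"]*95.1)
shot("side","3",(190,170,330,340),4)
E
```

```text
[ 0.10439844 -0.0047483   0.09784567] [ 3.83178861 -6.13244952  0.69371193] 32.43102787062281
```

View pics/side3.png

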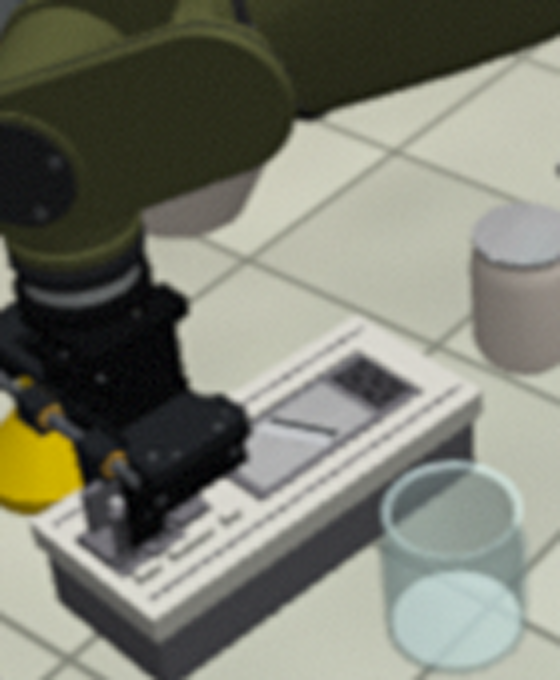

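Request:
{"api": "servo_tool", "payload": {"commands": [[0, 0, 0, 0, 0, 0], [0, 0, 0, 0, 0, 0], [0, 0, 0, 0, 0, 0], [0, 0, 0, 0, 0, 0], [0, 0, 0, 0, 0, 0], [0, 0, 0, 0, 0, 0], [0, 0, 0, 0, 0, 0], [0, 0, 0, 0, 0, 0]], "gripper": 62}}

```text
time: 6.4
tool_pos: [0.5568, 0.368, 0.0975]
tcp_rot: [-1.571, 0.0, -0.125]
contact_force: [0.0, 0.7, -0.5]
width: 0.653
```

Request:
{"api": "servo_tool", "payload": {"commands": [[0, -15, 0, 0, 0, 0], [0, -40, 0, 0, 0, 0], [0, -75, 0, 0, 0, 0], [0, -80, 0, 0, 0, 0], [0, -80, -50, 0, 0, 0], [0, -80, -100, 0, 0, 0], [0, -80, -150, 0, 0, 0], [0, -80, -170, 0, 0, 0], [0, -80, -170, 0, 0, 0], [0, -80, -170, 0, 0, 0]], "gripper": 0}}

```text
time: 7.4
tool_pos: [0.5358, 0.1994, 0.178]
tcp_rot: [-1.57, -0.001, -0.126]
contact_force: [-0.0, 0.2, -0.3]
width: 0.005
```

```bash
python3 - <<'E'
from h import *
np.set_printoptions(precision=4,suppress=True)
go([*frsl(-.040-.058,0),.13],down(-7.2))
p,d=shot("side","4",(190,200,330,340),4)
L=tosl(cloud("side",d))
t=(d>0)&(abs(L[...,0]-.09)<.05)&(abs(L[...,1])<.04)&(L[...,2]>.095)&(L[...,2]<.115)
q=L[t]
for s in(-1,1):
  qq=q[q[:,1]*s>.008];print(s,len(qq),np.percentile(qq,[3,50,97],axis=0))
E
```

```text
t 7.4 shift [ -3.9  48.  -34.2] rot [-0.05 -0.01  0.04] F [-0.   0.2 -0.3] w 0.5
-1 89 [[ 0.0891 -0.0202  0.0961]
 [ 0.1065 -0.0152  0.1056]
 [ 0.1237 -0.0124  0.1113]]
1 93 [[0.089  0.0144 0.0957]
 [0.1071 0.0192 0.1059]
 [0.1241 0.0219 0.1111]]
```

View pics/side4.png

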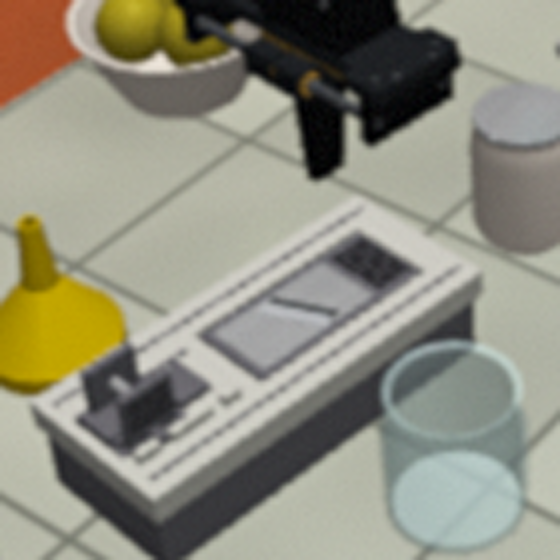

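Request:
{"api": "servo_tool", "payload": {"commands": [[-4, 25, -31, 0, 0, 0], [-4, 55, -31, 0, 0, 0], [-4, 75, -31, 0, 0, 0], [-4, 85, -31, 0, 0, 0], [-4, 90, -31, 0, 0, 0], [-4, 93, -31, 0, 0, 0], [-4, 96, -31, 0, 0, 0], [-4, 99, -31, 0, 0, 0], [-4, 102, -31, 0, 0, 0], [-4, 105, -31, 0, 0, 0], [-4, 105, -31, 0, 0, 0]]}}

```text
time: 8.55
tool_pos: [0.5275, 0.169, 0.0721]
tcp_rot: [-1.571, 0.001, -0.125]
contact_force: [0.0, -0.2, -0.6]
width: 0.004
```

```bash
python3 - <<'E'
from h import *
s=sensors.get_state();print(tosl(s["tool_pos"]),s["contact_force"])
shot("side","5",(190,200,330,340),4)
E
```

```text
[-0.09506854  0.00055347  0.07211159] [ 0.04064112 -0.15320719 -0.58788896]
```

View pics/side5.png

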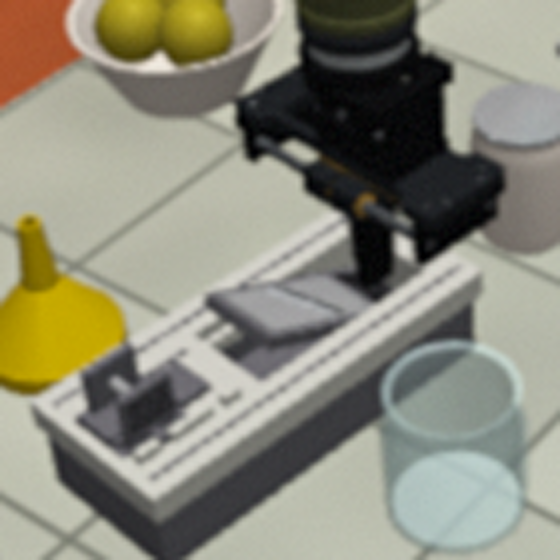

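Request:
{"api": "servo_tool", "payload": {"commands": [[0, 2, 0, 0, 0, 0], [0, 4, 0, 0, 0, 0], [0, 6, 0, 0, 0, 0], [0, 7.5, 0, 0, 0, 0], [0, 7.5, 0, 0, 0, 0], [0, 7.5, 0, 0, 0, 0]]}}

```text
time: 9.2
tool_pos: [0.5278, 0.1691, 0.065]
tcp_rot: [-1.571, 0.0, -0.125]
contact_force: [-0.3, -0.6, -0.3]
width: 0.005
```

Request:
{"api": "servo_tool", "payload": {"commands": [[0, 1, 0, 0, 0, 0], [0, 2, 0, 0, 0, 0], [0, 2, 0, 0, 0, 0], [0, 2, 0, 0, 0, 0]]}}

```text
time: 9.6
tool_pos: [0.5282, 0.1692, 0.0638]
tcp_rot: [-1.57, -0.001, -0.125]
contact_force: [-0.8, -1.0, 4.1]
width: 0.001
```

Request:
{"api": "servo_tool", "payload": {"commands": [[0, 0, -1, 0, 0, 0], [0, 0, -2, 0, 0, 0], [0, 0, -3, 0, 0, 0], [0, 0, -3.5, 0, 0, 0], [0, 0, -3.5, 0, 0, 0], [0, 0, -3.5, 0, 0, 0]]}}

```text
time: 10.2
tool_pos: [0.5271, 0.1655, 0.0626]
tcp_rot: [-1.571, 0.001, -0.125]
contact_force: [0.6, 0.1, -0.1]
width: 0.003
```

```bash
python3 - <<'E'
from h import *
s=sensors.get_state();print(tosl(s["tool_pos"]),s["contact_force"])
shot("side","6",(190,200,330,340),4)
E
```

```text
[-0.09857163  0.00059614  0.06257386] [ 0.56956543  0.14572572 -0.08600994]
```

View pics/side6.png

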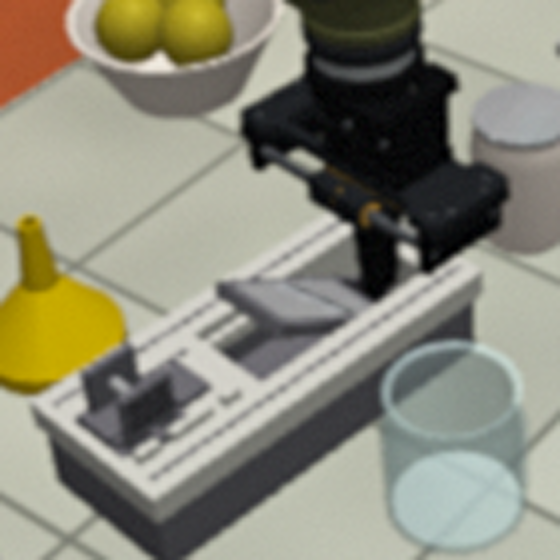

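Request:
{"api": "servo_tool", "payload": {"commands": [[0, -1, 0, 0, 0, 0], [0, -2, 0, 0, 0, 0], [0, -4, 0, 0, 0, 0], [0, -8, 0, 0, 0, 0], [0, -12, 0, 0, 0, 0], [0, -12, 0, 0, 0, 0]]}}

```text
time: 10.85
tool_pos: [0.528, 0.1658, 0.076]
tcp_rot: [-1.57, -0.002, -0.125]
contact_force: [1.4, -0.0, 0.1]
width: 0.005
```

```bash
python3 - <<'E'
from h import *
s=sensors.get_state();print(tosl(s["tool_pos"]),s["contact_force"])
shot("side","7",(190,200,330,340),4)
E
```

```text
[-0.09816446 -0.00031131  0.07603513] [ 1.39519755 -0.04901072  0.11924087]
```

View pics/side7.png

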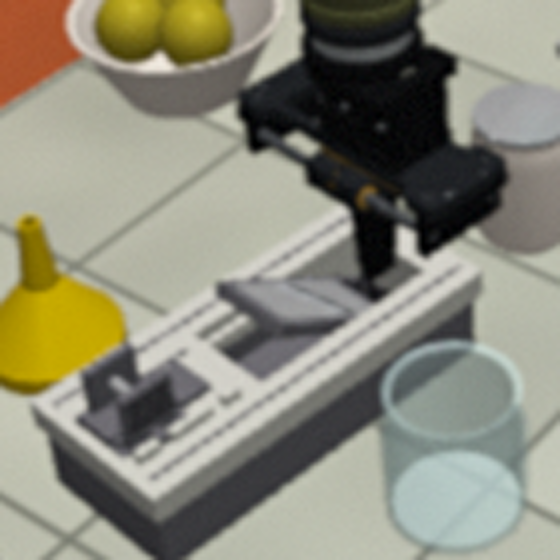

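Request:
{"api": "servo_tool", "payload": {"commands": [[0, -30, 0, 0, 0, 0], [0, -70, 0, 0, 0, 0], [0, -110, 0, 0, 0, 0], [0, -130, 0, 0, 0, 0], [0, -130, 0, 0, 0, 0]], "gripper": 82}}

```text
time: 11.4
tool_pos: [0.5296, 0.1661, 0.2095]
tcp_rot: [-1.568, -0.008, -0.125]
contact_force: [-0.1, -0.1, -0.1]
width: 0.364
```

```bash
python3 - <<'E'
from h import *
np.set_printoptions(precision=4,suppress=True)
s=sensors.get_state();print(s["time"],tosl(s["tool_pos"]))
for n,b in(("side",(190,200,330,340)),("top",(150,185,310,280))):
    p,d=shot(n,"8",b,4);L=tosl(cloud(n,d))
    t=(d>0)&(L[...,0]>-.05)&(L[...,0]<.04)&(abs(L[...,1])<.026)&(L[...,2]>.074)&(L[...,2]<.115)
    q=L[t];print(n,len(q))
    for it in range(3):
        A=np.c_[q[:,:2],np.ones(len(q))];c=np.linalg.lstsq(A,q[:,2],rcond=None)[0];r=q[:,2]-A@c;q=q[abs(r)<.003]
    print("plane",c,"tilt",np.degrees(np.arctan(np.hypot(*c[:2]))),len(q),np.percentile(q,[1,50,99],axis=0))
    t=(d>0)&(L[...,0]>-.05)&(L[...,0]<.04)&(abs(L[...,1])<.05)&(L[...,2]>.082)&(L[...,2]<.11)
    q=L[t];print("edges",np.percentile(q,[1,99],axis=0))
E
```

```text
11.4 [-0.0977 -0.0018  0.2095]
side 208
plane [ 0.5301 -0.011   0.0954] tilt 27.934741881113233 152 [[-0.0382 -0.0252  0.0746]
 [-0.0129  0.001   0.0892]
 [ 0.0127  0.0255  0.1017]]
edges [[-0.0238 -0.0289  0.0823]
 [ 0.0151  0.0319  0.1028]]
top 97
plane [ 0.595  -0.0055  0.096 ] tilt 30.752128272961773 80 [[-0.0247 -0.0252  0.0798]
 [-0.0104 -0.0007  0.0896]
 [-0.0008  0.0133  0.0969]]
edges [[-0.0239 -0.03    0.0824]
 [-0.0002  0.0128  0.098 ]]
```

View pics/side8.png

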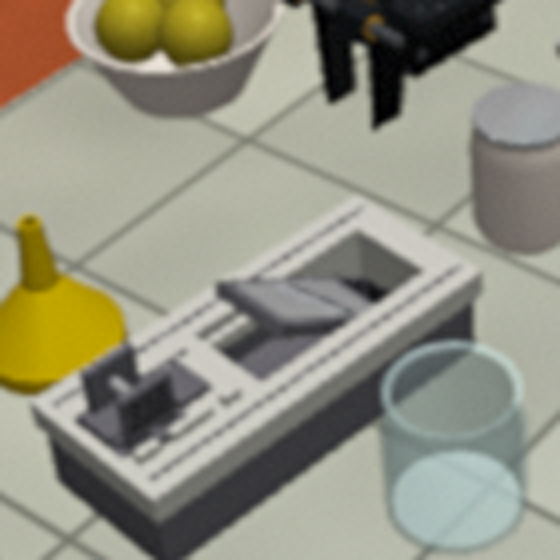

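View pics/top8.png

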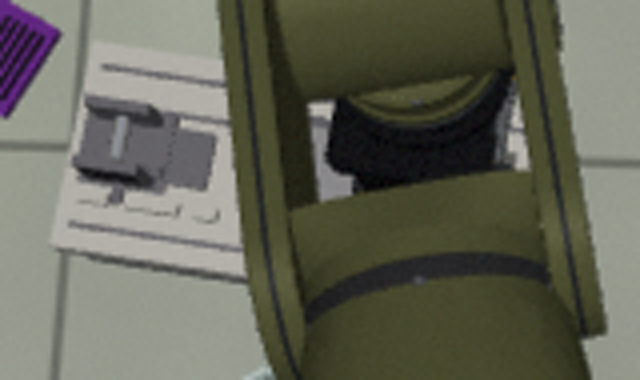

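```bash
python3 - <<'E'
from h import *
Rt=down(-7.2)*R.from_euler("x",31,degrees=True)
go([*frsl(-.036,.0005),.147],Rt)
E
```

```text
t 11.5 shift [ 0.2 57.3 62.5] rot [ 3.101e+01  4.000e-02 -3.000e-02] F [ 0.  -0.1 -1.3] w 43.0
```

Request:
{"api": "servo_tool", "payload": {"commands": [[0, 5, 20, 8, 0, 0], [0, 15, 40, 16, 0, 0], [0, 30, 55, 24, 0, 0], [0, 45, 62.5, 31, 0, 0], [0, 57, 62.5, 31, 0, 0], [0, 57, 62.5, 31, 0, 0], [0, 57, 62.5, 31, 0, 0], [0, 57, 62.5, 31, 0, 0]], "gripper": 82}}

```text
time: 12.3
tool_pos: [0.5359, 0.2282, 0.1493]
tcp_rot: [-1.03, -0.002, -0.124]
contact_force: [0.1, 0.4, 0.4]
width: 0.859
```

```bash
python3 - <<'E'
from h import *
Rt=down(-7.2)*R.from_euler("x",31,degrees=True)
go([*frsl(-.0053,.0005),.0957],Rt)
shot("side","9",(190,200,330,340),4)
E
```

```text
t 12.3 shift [-0.9 61.4 -1.9] rot [0.02 0.14 0.05] F [0.1 0.4 0.4] w 81.7
```

View pics/side9.png

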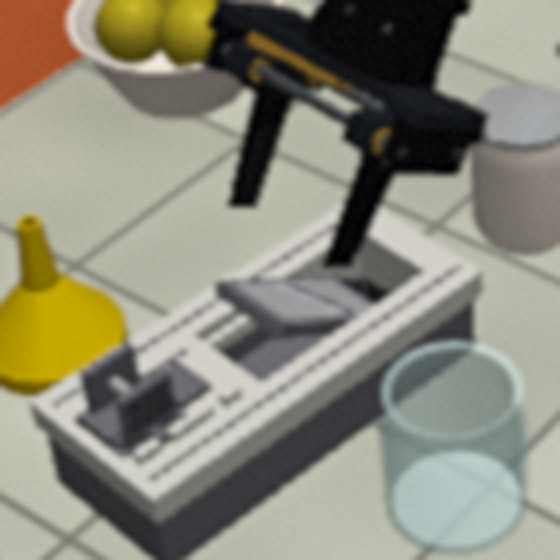

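Request:
{"api": "servo_tool", "payload": {"commands": [[-1, 20, -1.5, 0, 0, 0], [-1, 40, -1.5, 0, 0, 0], [-1, 52, -1.5, 0, 0, 0], [-1, 58, -1.5, 0, 0, 0], [-1, 61, -1.5, 0, 0, 0], [-1, 61, -1.5, 0, 0, 0], [-1, 61, -1.5, 0, 0, 0]]}}

```text
time: 13.05
tool_pos: [0.5384, 0.2575, 0.0957]
tcp_rot: [-1.029, -0.001, -0.125]
contact_force: [-0.0, -0.6, 0.4]
width: 0.862
```

```bash
python3 - <<'E'
from h import *
Rt=down(-7.2)*R.from_euler("x",31,degrees=True)
go([*frsl(-.0053,.0005),.0957],Rt)
shot("side","10",(190,200,330,340),4)
E
```

```text
t 13.05 shift [0.3 0.3 0.4] rot [-0.02  0.06  0.04] F [-0.  -0.6  0.4] w 82.0
```

View pics/side10.png

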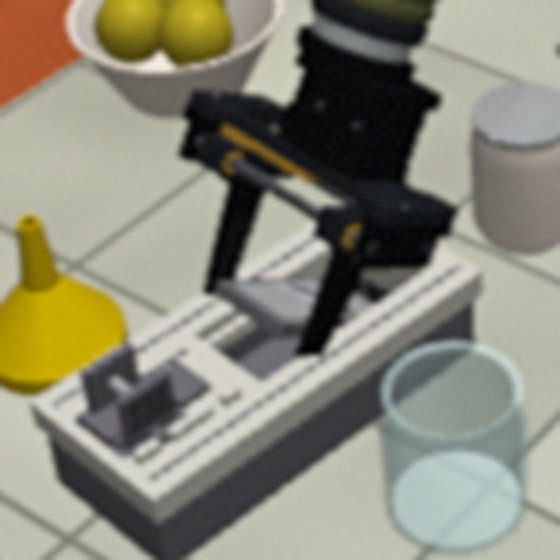

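Request:
{"api": "servo_tool", "payload": {"commands": [[0, 0, 0, 0, 0, 0], [0, 0, 0, 0, 0, 0], [0, 0, 0, 0, 0, 0], [0, 0, 0, 0, 0, 0], [0, 0, 0, 0, 0, 0], [0, 0, 0, 0, 0, 0], [0, 0, 0, 0, 0, 0], [0, 0, 0, 0, 0, 0], [0, 0, 0, 0, 0, 0]], "gripper": 52, "grip_force": 45}}

```text
time: 14.0
tool_pos: [0.5384, 0.2576, 0.0953]
tcp_rot: [-1.03, -0.001, -0.125]
contact_force: [3.5, -0.8, 1.1]
width: 0.646
```

Request:
{"api": "servo_tool", "payload": {"commands": [[0, -1.5, 2, 0, 0, 0], [0, -5, 5, 0, 0, 0], [0, -12, 9, 0, 0, 0], [0, -20, 14, 0, 0, 0], [0, -30, 20, 0, 0, 0], [0, -45, 29, 0, 0, 0], [0, -60, 38, 0, 0, 0], [0, -80, 50, 0, 0, 0], [0, -80, 50, 0, 0, 0], [0, -80, 50, 0, 0, 0]]}}

```text
time: 15.0
tool_pos: [0.5378, 0.2594, 0.19]
tcp_rot: [-1.03, -0.0, -0.124]
contact_force: [0.2, -0.3, -1.5]
width: 0.644
```

```bash
python3 - <<'E'
from h import *
s=sensors.get_state();print(tosl(s["tool_pos"]),s["contact_force"],s["width"]*95.1)
shot("side","11",(190,150,330,340),4)
E
```

```text
[-0.00402062  0.00169176  0.19000192] [ 0.17780421 -0.32569072 -1.51494384] 61.22572180302747
```

View pics/side11.png

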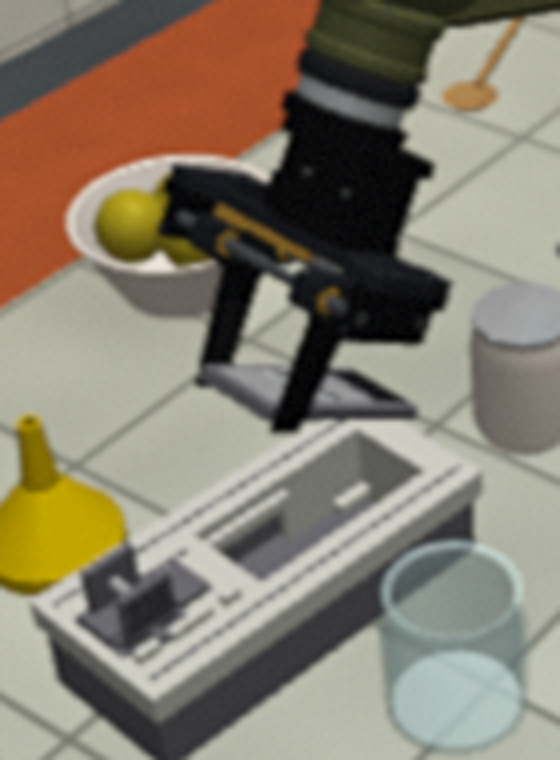

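```bash
python3 - <<'E'
from h import *
np.set_printoptions(precision=4,suppress=True)
f=np.load("top0.npz");L=cloud("top",f["d"])
m=np.zeros((480,640),bool);m[195:305,412:508]=1
h=(m&(L[...,2]>.006)&(L[...,2]<.05)).astype(np.uint8)
h=cv2.morphologyEx(h,cv2.MORPH_OPEN,np.ones((3,3)))
cs,_=cv2.findContours(h,cv2.RETR_EXTERNAL,cv2.CHAIN_APPROX_NONE);c=max(cs,key=cv2.contourArea)[:,0]
w=ray("top",c,.014)[:,:2]*1000;r=cv2.minAreaRect(w.astype(np.float32));print(r)
def cr(p,z): return ray("top",np.array(p)/5+[410,190]-.4,z)
print("ribs",cr([[100,381],[430,366],[112,457],[440,441]],.024))
print("dashes",cr([[137,417],[392,402]],.002))
print("grater",cr([[112,120],[405,103],[420,228],[125,245]],.034),cr([[112,120],[405,103],[420,228],[125,245]],.034).mean(0))
s=np.load("side0.npz");Ls=cloud("side",s["d"])
b=cv2.resize(s["p"][180:235,325:415,::-1],None,fx=8,fy=8,interpolation=cv2.INTER_CUBIC);cv2.imwrite("pics/sr.png",b)
# depth heights in the free lane
for u,v in((460,250),(432,267),(432,281),(470,264),(470,280)): print(u,v,L[v-1:v+2,u-1:u+2,2].max())
E
```

```text
((581.4263916015625, -275.7861633300781), (68.56172943115234, 160.0934295654297), 5.657866477966309)
ribs [[ 0.4777 -0.2003  0.024 ]
 [ 0.4893 -0.3536  0.024 ]
 [ 0.4425 -0.2054  0.024 ]
 [ 0.4544 -0.3571  0.024 ]]
dashes [[ 0.4646 -0.2223  0.002 ]
 [ 0.4752 -0.3427  0.002 ]]
grater [[ 0.5998 -0.2051  0.034 ]
 [ 0.6121 -0.3428  0.034 ]
 [ 0.5524 -0.3478  0.034 ]
 [ 0.5402 -0.2105  0.034 ]] [ 0.5761 -0.2765  0.034 ]
460 250 0.01097559587380914
432 267 0.02546504518873749
432 281 0.02225247530614638
470 264 0.02600614477283769
470 280 0.026086407061109096
```

View pics/sr.png

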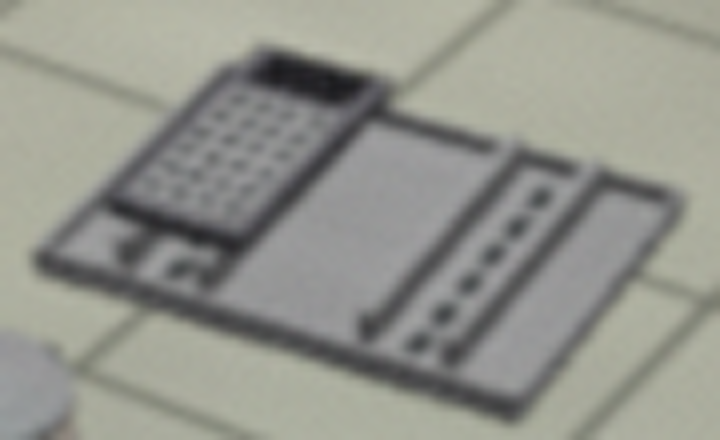

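```bash
python3 - <<'E'
from h import *
go([.4633,-.2312,.22],down(5))
E
```

```text
t 15.05 shift [ -12.6 -282.1 -409. ] rot [-30.87 -11.85   3.19] F [ 0.2  0.4 -1.9] w 61.6
```

Request:
{"api": "servo_tool", "payload": {"commands": [[0, -6, 4, -7, 0, 0], [0, -13, 8, -14, 0, 0], [0, -20, 11, -21, 0, 0], [0, -26, 15, -28, -4, 1], [-1, -40, -8, -30.9, -8, 2], [-2, -58, -38, -30.9, -11.9, 3.2], [-3, -80, -75, -30.9, -11.9, 3.2], [-4, -103, -112, -30.9, -11.9, 3.2], [-5, -125, -149, -30.9, -11.9, 3.2], [-6, -147, -186, -30.9, -11.9, 3.2], [-7, -170, -223, -30.9, -11.9, 3.2], [-8, -192, -260, -30.9, -11.9, 3.2], [-9, -214, -297, -30.9, -11.9, 3.2], [-10, -237, -334, -30.9, -11.9, 3.2], [-11, -259, -371, -30.9, -11.9, 3.2], [-12, -274, -395, -30.9, -11.9, 3.2], [-12.6, -282, -409, -30.9, -11.9, 3.2], [-12.6, -282, -409, -30.9, -11.9, 3.2], [-12.6, -282, -409, -30.9, -11.9, 3.2], [-12.6, -282, -409, -30.9, -11.9, 3.2]]}}

```text
time: 17.05
tool_pos: [0.4639, -0.2297, 0.2198]
tcp_rot: [-1.57, -0.001, 0.089]
contact_force: [-0.5, 0.1, -2.1]
width: 0.646
```

```bash
python3 - <<'E'
from h import *
go([.4633,-.2312,.22],down(5))
shot("side","12",(280,60,480,240),4)
shot("top","12",(380,150,540,320),4)
E
```

```text
t 17.05 shift [-0.8 -0.2 -1.4] rot [-0.04  0.1   0.06] F [-0.5  0.1 -2.1] w 61.4
```

View pics/side12.png

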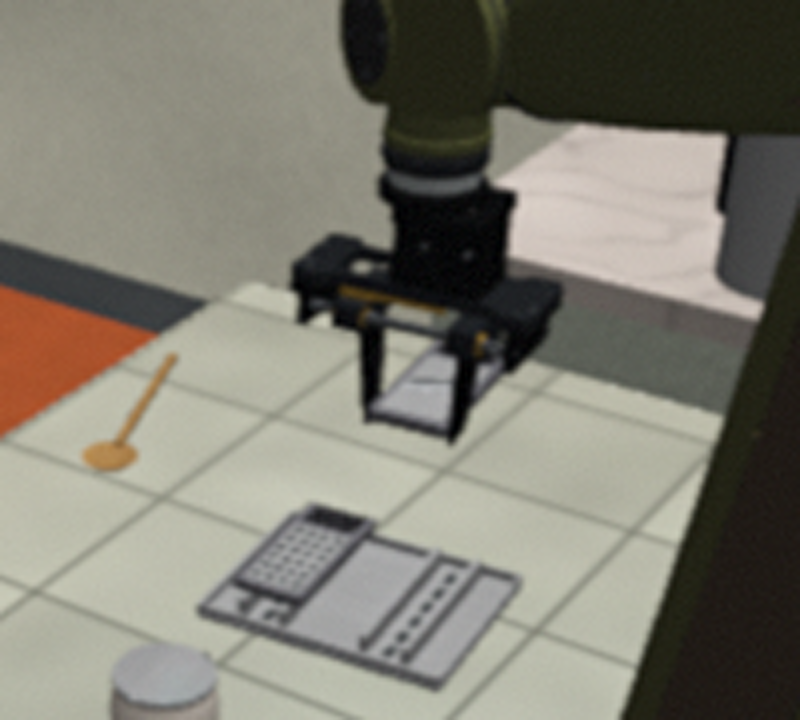

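View pics/top12.png

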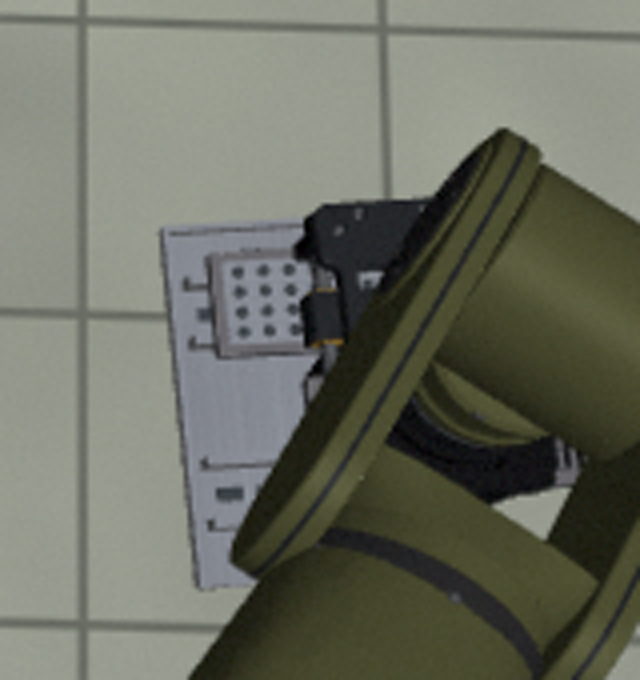

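```bash
python3 - <<'E'
from h import *
np.set_printoptions(precision=4,suppress=True)
f=np.load("side12.npz");L=cloud("side",f["d"]);d=f["d"]
s=sensors.get_state();T=s["tool_pos"];Rt=R.from_euler("xyz",s["tcp_rot"])
Q=(L.reshape(-1,3)-T)@Rt.as_matrix()  # tool frame coords
p=f["p"].reshape(-1,3).astype(int)
m=(d.reshape(-1)>0)&(abs(Q[:,0])<.028)&(Q[:,1]>-.03)&(Q[:,1]<.03)&(Q[:,2]>-.14)&(Q[:,2]<.05)
q=Q[m];print(len(q),np.percentile(q,[1,50,99],axis=0))
for it in range(5):
    A=np.c_[q[:,0],q[:,2],np.ones(len(q))];c=np.linalg.lstsq(A,q[:,1],rcond=None)[0];r=q[:,1]-A@c;q=q[abs(r)<max(.0025,np.std(r)*1.5)]
print("y=",c,"deg",np.degrees(np.arctan(c[:2])),len(q),np.percentile(q,[1,50,99],axis=0))
for a in np.arange(-.12,.04,.01):
    k=m&(Q[:,2]>a)&(Q[:,2]<=a+.01)
    if k.sum()>3: print(round(a,2),k.sum(),np.median(Q[k],axis=0), np.percentile(Q[k][:,0],[3,97]))
E
```

```text
327 [[-0.0271 -0.0013 -0.106 ]
 [ 0.0041  0.0024 -0.0198]
 [ 0.0278  0.0118  0.0208]]
y= [0.0015 0.0004 0.0023] deg [0.0846 0.0237] 257 [[-0.0272 -0.0001 -0.1053]
 [ 0.0061  0.0023 -0.0278]
 [ 0.0278  0.0048  0.0205]]
-0.11 8 [-0.0165  0.0027 -0.1053] [-0.0243  0.0254]
-0.1 10 [ 0.0024  0.0014 -0.0943] [-0.025   0.0261]
-0.09 21 [ 0.0063  0.0027 -0.0846] [-0.0266  0.0247]
-0.08 15 [ 0.0148  0.0023 -0.0749] [-0.0256  0.0273]
-0.07 24 [ 0.0071  0.0023 -0.065 ] [-0.0267  0.0261]
-0.06 20 [ 0.0112  0.0025 -0.0545] [-0.0258  0.0274]
-0.05 12 [ 0.0104  0.0023 -0.0461] [-0.0076  0.0226]
-0.04 25 [ 0.0092  0.0017 -0.0358] [-0.0122  0.0265]
-0.03 24 [ 0.0094  0.0019 -0.0249] [-0.0119  0.0265]
-0.02 28 [ 0.0024  0.0022 -0.0159] [-0.0193  0.0262]
-0.01 33 [-0.0016  0.0027 -0.0051] [-0.0248  0.0269]
-0.0 30 [0.0019 0.0023 0.005 ] [-0.0272  0.0248]
0.01 67 [-0.0023  0.0061  0.0151] [-0.0256  0.0255]
0.02 9 [0.0079 0.0007 0.0208] [-0.0256  0.0222]
```

Request:
{"api": "servo_tool", "payload": {"commands": [[-0.7, 25, -0.5, 0, 0, 0], [-0.7, 55, -0.5, 0, 0, 0], [-0.7, 85, -0.5, 0, 0, 0], [-0.7, 115, -0.5, 0, 0, 0], [-0.7, 140, -0.5, 0, 0, 0], [-0.7, 158, -0.5, 0, 0, 0], [-0.7, 168, -0.5, 0, 0, 0], [-0.7, 174, -0.5, 0, 0, 0], [-0.7, 174, -0.5, 0, 0, 0], [-0.7, 174, -0.5, 0, 0, 0]]}}

```text
time: 18.15
tool_pos: [0.4642, -0.232, 0.0474]
tcp_rot: [-1.572, -0.003, 0.088]
contact_force: [0.6, -0.2, -0.7]
width: 0.648
```

```bash
python3 - <<'E'
from h import *
go([.4632,-.2302,.0363],down(5))
shot("side","13",(320,150,440,240),6)
E
```

```text
t 18.15 shift [-0.9 11.1  1.9] rot [0.09 0.03 0.17] F [ 0.6 -0.2 -0.7] w 61.6
```

View pics/side13.png

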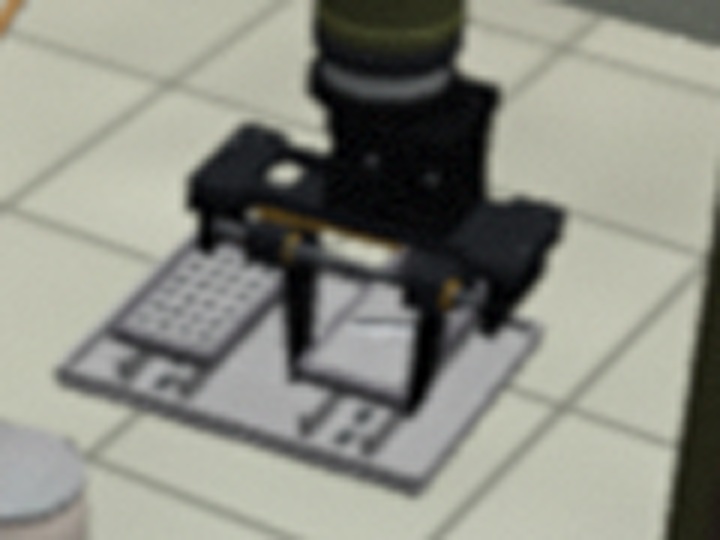

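Request:
{"api": "servo_tool", "payload": {"commands": [[-0.5, 3, 1, 0, 0, 0], [-0.5, 6, 1, 0, 0, 0], [-0.5, 8, 1, 0, 0, 0], [-0.5, 10, 1, 0, 0, 0], [-0.5, 10, 1, 0, 0, 0], [-0.5, 10, 1, 0, 0, 0]]}}

```text
time: 18.8
tool_pos: [0.4628, -0.2308, 0.0362]
tcp_rot: [-1.571, -0.001, 0.088]
contact_force: [-0.5, -0.5, -2.6]
width: 0.645
```

Request:
{"api": "servo_tool", "payload": {"commands": [[0, 1, 0, 0, 0, 0], [0, 1, 0, 0, 0, 0], [0, 1, 0, 0, 0, 0]]}}

```text
time: 19.1
tool_pos: [0.463, -0.2309, 0.0355]
tcp_rot: [-1.572, -0.002, 0.088]
contact_force: [-0.7, -0.1, -0.7]
width: 0.647
```

Request:
{"api": "servo_tool", "payload": {"commands": [[0, 1, 0, 0, 0, 0], [0, 1, 0, 0, 0, 0], [0, 1, 0, 0, 0, 0]]}}

```text
time: 19.4
tool_pos: [0.4631, -0.2309, 0.0354]
tcp_rot: [-1.571, -0.001, 0.088]
contact_force: [-2.9, 2.9, 6.9]
width: 0.646
```

Request:
{"api": "servo_tool", "payload": {"commands": [[0, -0.5, 0, 0, 0, 0], [0, -0.5, 0, 0, 0, 0], [0, -0.5, 0, 0, 0, 0], [0, -0.5, 0, 0, 0, 0], [0, -0.5, 0, 0, 0, 0], [0, -0.5, 0, 0, 0, 0]], "gripper": 78}}

```text
time: 20.0
tool_pos: [0.4628, -0.2308, 0.0347]
tcp_rot: [-1.571, -0.001, 0.088]
contact_force: [-0.2, 1.2, 0.3]
width: 0.825
```

Request:
{"api": "servo_tool", "payload": {"commands": [[0, -5, 0, 0, 0, 0], [0, -15, 0, 0, 0, 0], [0, -40, 0, 0, 0, 0], [0, -80, 0, 0, 0, 0], [0, -130, 0, 0, 0, 0], [0, -180, 0, 0, 0, 0], [0, -180, 45, 0, 0, 0], [0, -180, 90, 0, 0, 0], [-40, -180, 140, 0, 0, 0], [-80, -180, 190, 0, 0, 0], [-80, -180, 240, 0, 0, 0], [-80, -180, 240, 0, 0, 0], [-80, -180, 240, 0, 0, 0]]}}

```text
time: 21.3
tool_pos: [0.3612, 0.0033, 0.2156]
tcp_rot: [-1.571, -0.004, 0.092]
contact_force: [-0.2, -0.1, -1.0]
width: 0.823
```

```bash
python3 - <<'E'
from h import *
np.set_printoptions(precision=4,suppress=True)
s=sensors.get_state();print(s["time"],s["tool_pos"])
shot("side","14")
p,d=shot("top","14")
a=cv2.resize(p[190:310,410:510,::-1],None,fx=5,fy=5,interpolation=cv2.INTER_CUBIC);cv2.imwrite("pics/top14c.png",a)
E
```

```text
21.3 [0.3612 0.0033 0.2156]
```

View pics/top14c.png

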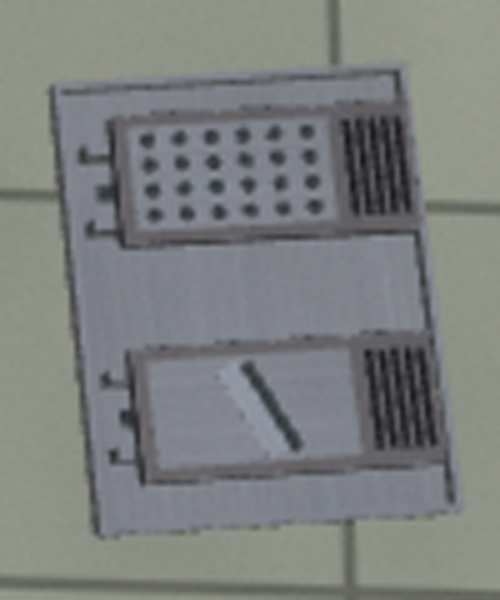

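View pics/side14.png

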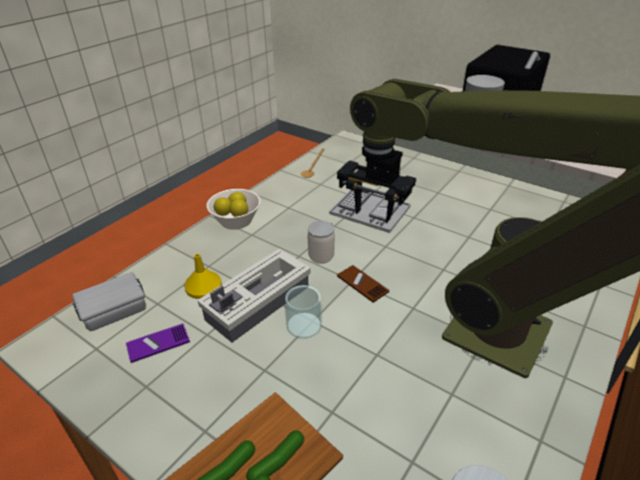

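```bash
python3 - <<'E'
from h import *
np.set_printoptions(precision=4,suppress=True)
c=np.array([[130,350],[432,333],[447,463],[145,482]])/5+[410,190]-.4
w=ray("top",c,.034);m=w.mean(0);print(w,m)
a=np.deg2rad(95);X=np.array([np.cos(a),np.sin(a)]);Y=np.array([-X[1],X[0]])
q=m[:2]-[.5216,-.2746];print("rack frame",q@X,q@Y,"angle",np.degrees(np.arctan2(*(w[0]-w[1])[[1,0]])))
f=np.load("top14.npz");L=cloud("top",f["d"]);q=L[262:284,440:494].reshape(-1,3)
A=np.c_[q[:,:2]-m[:2],np.ones(len(q))];k=np.linalg.lstsq(A,q[:,2],rcond=None)[0];print("plane",k)
f=np.load("side14.npz");L=tosl(cloud("side",f["d"]));d=f["d"]
t=(d>0)&(abs(L[...,0]-.09)<.05)&(abs(L[...,1])<.04)&(L[...,2]>.095)&(L[...,2]<.115)
for s in(-1,1):
  qq=L[t];qq=qq[qq[:,1]*s>.008];print(s,np.percentile(qq,[3,50,97],axis=0))
E
```

```text
[[ 0.491  -0.2121  0.034 ]
 [ 0.503  -0.3517  0.034 ]
 [ 0.443  -0.3564  0.034 ]
 [ 0.4303 -0.2182  0.034 ]] [ 0.4668 -0.2846  0.034 ]
rack frame -0.0051761980796076815 0.055441755846617966 angle 94.92832801273472
plane [-2.1508  0.7053  0.0274]
-1 [[ 0.0882 -0.0199  0.0952]
 [ 0.1059 -0.015   0.1052]
 [ 0.1233 -0.0115  0.1118]]
1 [[0.0883 0.0126 0.0959]
 [0.1059 0.0188 0.1049]
 [0.123  0.0214 0.1114]]
```

```bash
python3 - <<'E'
from h import *
f=np.load("top14.npz");d=f["d"];L=cloud("top",d)
v,u=np.mgrid[264:282,442:492];q=L[v,u].reshape(-1,3);q=q[(d[v,u].ravel()>0)&(abs(q[:,2]-.034)<.012)]
A=np.c_[q[:,:2]-q[:,:2].mean(0),np.ones(len(q))];k=np.linalg.lstsq(A,q[:,2],rcond=None)[0];print(len(q),k)
s=sensors.get_state();print(s["time"],abs(s["qd"]).max())
E
```

```text
894 [-0.00053363  0.00202069  0.03340521]
21.4 0.02902691111494861
```

Placement is flat (slope ~0.002), centred (−5 mm along, 55 mm across) and parallel to the lane. The slide is open with the lever sprung back. I hand in now.

```bash
python3 -c "
from bench import bot
print(bot.hand_in())"
```

```text
the job is handed in; nothing more can be done
None
```

I unlocked the slide, tipped the insert out and laid it blade side up on the rack's free lane. The job was handed in at about 21.4 s, and the hand-in gave no verdict.

- **Slide:** I squeezed the tabs, drew the slide back until it met the end stop and let go. The last picture puts it about 39 mm out (39.9 mm just after release), past the 37 mm required. The lever tab is back at its rest position to within about 1 mm.
- **Tipping:** I pressed the ribbed end down to the stop and eased it about 3.5 mm to -x. The insert then stayed tipped by itself; the top camera gave about 31 degrees and the side camera about 28. I used 31, and the plate hung flat in the grip afterwards.
- **Placing:** The insert was lowered until it touched the ribs before I let go. The last top picture puts it 5 mm off centre along the lane and 1.5 mm across. It is in line with the lane to within about a degree, flat, with its top face at 33.4 mm.
- **Left alone:** The grater insert, jar, funnel and crock look unmoved in the pictures. I did not measure them again.

One check failed at first: my flatness fit included bad depth readings. With those left out, it gave a slope of about 0.002.

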